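# Set the off-contact gauge and hold the sprung print screen below its balance point

## Task

With the print screen still down, slide the blade of the loose steel gauge under the screen's front rail, beside the lift handle, until its shoulder is home against the rail, and leave it lying there on the press board. Then raise the screen by its handle past the balance point, where the gas struts begin to lift it, without letting it fly up, and ease it back to a few centimetres (at the handle) below that point. Finish while still holding it there by the handle, so that I can lay the next sheet; leave everything else on the table where it is.

Things in the scene. Friction and masses are not known exactly. Their poses are not given: they have to be found in the camera images.
- press: Bench screen-printing press, fixed, turned by up to 0.15 rad: a grey board 440 (x) x 380 (y) x 20 mm thick with a hinged aluminium screen over it (290 x 320 outside, 25 x 25 tube; 0.87 kg). Origin: centre of the board's underside, on the table; x runs from the front (robot's side, handle) to the back, y to its left, z up. The hinge axis runs along y, 175 behind the origin, 40 above the table.
- screen: The hinged screen. Origin: middle of its front rail's front face, 310 mm from the hinge axis and level with it; axes as the press when down. Its tilt from level: 0 at the start, stop at 1.25 rad. Over-centre gas struts, balance at 0.62 rad: below, it sinks shut by itself (2.5 N at the handle just off its rest, 0.4 N at 0.52); above, they push it up (0.5 N at 0.77). Beyond 1.0 counts as flown up.
- rail (a point): Point on the board's top below the front face of the down screen's front rail, mid-length; stays put. Axes as press; 310 mm ahead of the hinge axis, 135 ahead of the press origin, 20 above the table. The down rail runs 160 to each side (y) and spans 7 to 32 above the board: a gap 7 high, 25 deep (x), open behind to the screen's hollow. The board reaches 85 in front of this point.
- handle: Grip sleeve of the lift handle: black cylinder 20 thick, 90 mm long, along y, turning freely on a steel bow whose legs, 55 each side, run back to the front rail. Origin: its middle, on its axis; its axes spin. Screen down: 350 in front of the hinge axis, 30 above it (70 above the table), 40 in front of the rail's face. Swings on a 351 arc about the hinge axis; 268 above the table at balance.
- gauge: Loose bare steel gauge, flat on the table, 0.11-0.18 kg: strip 86 (x) x 30 (y) x 4 mm thick, a low shoulder bar across it (10 long, top at 16) and an upright grip block 26 (x) x 22 (y), top at 44. Origin: underside, mid-width, below the shoulder's front face; x to the blade's tip, 28 ahead; block centre 42 behind, tail 58 behind. Home: shoulder against the rail's front face, flat on the board.
- tape: Bystander, leave alone: a roll of blue tape lying flat, 80 across, 36 high (mm). Origin under its middle.
- tub: Bystander, leave alone: a white ink jar, 68 across, 60 high (mm). Origin under its middle.
- pot: Bystander, leave alone: a small clear jar with a black cap, 56 across, 55 high (mm). Origin under its middle.
- squeegee: Bystander, leave alone: a wooden squeegee with a green rubber edge lying flat, about 240 x 105 x 22 (mm). Origin under its middle.
- spatula: Bystander, leave alone: an ink spatula lying flat, under 300 long (mm). Origin under its middle.
- scissors: Bystander, leave alone: a pair of scissors with orange rings, about 145 long (mm). Origin under its middle.
Mind the look-alikes: they are no part of the job. What is shaped like the gauge but blue or purple is not meant.

How it is judged:
On the way, in this order (a step that is already met when the one before it is completed fails the run):
1. with the screen down, the gauge lies on the board with its blade under the front rail and its shoulder home against it, let go (x of gauge in the frame of rail between -0.005 and 0.004 m and y of gauge in the frame of rail between -0.14 and 0.14 m and z of gauge in the frame of rail between -0.003 and 0.003 m and angle between the x axis of gauge and the x axis of press, either way round below 0.15 rad and angle between gauge's own z axis and vertical below 0.08 rad and angle between screen's own z axis and vertical below 0.04 rad and contact force between the fingers and gauge below 0.05 N), for 0.2 s.
2. the screen is held by the handle above its balance point (angle between screen's own z axis and vertical above 0.66 rad and contact force between the fingers and handle above 0.2 N), for 0.1 s.
At the end, for the whole second after the job is handed in: Fingers still on the handle; screen still, at 0.42 to 0.60 rad (7 to 70 mm below the balance point at the handle); gauge flat on the board, shoulder within 5 mm of where the rail's front face stands when down, square within 0.15 rad, within 140 mm of the rail's middle (angle between screen's own z axis and vertical between 0.42 and 0.6 rad and angular speed of screen below 0.05 rad/s and contact force between the fingers and handle above 0.2 N and x of gauge in the frame of rail between -0.005 and 0.004 m and y of gauge in the frame of rail between -0.14 and 0.14 m and z of gauge in the frame of rail between -0.003 and 0.003 m and angle between the x axis of gauge and the x axis of press, either way round below 0.15 rad and angle between gauge's own z axis and vertical below 0.08 rad); the arm keeps its last pose, push and grip.
It fails at once if the screen flies up beyond 1.0 rad (angle between screen's own z axis and vertical above 1 rad).
It fails at once if a bystander is moved more than 25 mm (distance of any of tape, tub, pot, squeegee, spatula, scissors from where it was at the start of the episode above 0.025 m).
It also fails if it takes over 64 s, if anything falls off the work surface, if the arm or the gripper's body presses on something with over 40 N, if the wrist force passes 120 N, or if a joint passes its speed limit or range.

## Robot

A 6-joint arm with a two-finger parallel gripper is mounted at the origin on the work surface. World frame = base frame: x ahead of the robot, y to its left, z up, the work surface at z = 0. Lengths are in m, angles in rad, forces in N, time in s.
With the tool pointing down it reaches from about 0.35 to 0.975 m from the base axis. Payload 4.9 kg.
Tool frame: the origin (TCP) lies at the very end of the fingers, on their centre line; the grasp point (between the pads) lies ctrl.grip_point_offset behind it (ctrl.grip_point_offset is the distance from the TCP to the grasp point, in m); z points along the fingers, y is the direction in which the jaws open and shut (so a half turn about z gives the same grasp; the last joint's range is limited). The gripper opens to 85 mm and grips with 20 to 120 N. Pads are 22 mm wide; open, the fingers measure 114 mm over their backs; the gripper's body (76 mm by 85 mm) begins 54 mm behind the grasp point. The pads swing forward as they close: fully open they stand 13 mm farther back than shut.
Start: joints at [-1.258, 0.053, 1.613, -0, 1.476, -0.119], TCP at [0.262, -0.568, 0.231] pointing down, gripper open.
Joint ranges: [-3.01, 3.01], [-1.01, 2.22], [0.06, 2.58], [-1.02, 4.17], [0.09, 2.62], [-3.14, 3.14]. Speed limits (rad/s): [2.57, 2.57, 3.14, 3.14, 3.14, 3.14].

## Interface

Orientations are given as a rotation vector (axis times angle).
In Python, from station import ctrl gives the robot as it stands. The module is installed in compiled form; this text tells all that it offers.
- The arm moves only by the shell command python3 -m creep 'ROWS' [FORCE]. ROWS is JSON, a list of rows, each a list of 5 numbers: the closure in counts, from 0 (fully open) to 255 (shut), then the shift along the tool's x, y, z in mm, then the turn about the tool's z in rad. A call has 1 to 12 rows; each row is the pose to reach, as a shift and turn from the pose commanded when the call began, along the tool's axes at that moment; what a row does not reach only later rows make up. A row lasts 1/12 s, in which the tool goes at most 41.7 mm and 7.16 degrees, less where a joint would pass 70% of its speed; a pose out of reach is approached as far as the arm can. A call with a gripper value outside its range is refused whole. The fingers move at their own pace and stop on an object; FORCE is the grip in N (left out, the last holds). Time passes only in rows, so rows that repeat a pose let the fingers close. It gives the time, the measured TCP pose, the force and the opening at its end, in the units of the state.
- ctrl.get_obs(): the state, without advancing time (a new reading comes with each control period).
- ctrl.get_image(name): name is "scene" or "top" or "wrist"; returns the picture (480x640x3 uint8, red, green, blue); there is no depth.
- ctrl.calibration(name): a dict with "fx", "fy", "cx", "cy" (pixels), "R" (3x3) and "t" (3): a world point X has camera coordinates R X + t. Camera axes: x right, y down, z forward; pixel columns grow to the right and rows downward; lengths in m; the calibration is good to about 2 mm. A picture is of the moment at which its call begins: read the wrist's pose just before it. calibration takes no time and is no camera call; for the wrist camera it gives the pose at the moment of the call.
- ctrl.finish_job(): hands the job in, once; it reports no verdict.
Trained networks look in the newest picture that a camera, given by its name, has taken for a name from the list of things; names that differ only in an ending like _2 or _b are one class to them, and where a whole thing is asked for, a point or a joint stands for the part that bears it (a point fixed in the world has none). Each returns a list of dicts, best first, with "conf" (0 to 1); they miss things now and then, are a little off and sometimes report something else, mostly with a low value. They report only what shows in the picture. A call takes as long as a camera call. They do not tell look-alikes from the thing itself.
- ctrl.boxes_of(camera, label): "rect" ([left, top, width, height] in pixels, round what is visible of it).
- ctrl.outline_of(camera, label): "mask" (480x640 bool, what is visible of it) and "rect" ([left, top, width, height] in pixels, round what is visible of it).
The state is a dict: "t": time; "q": joint angles; "dq": joint speeds; "effort": joint torques, N m; "tool_pos": TCP position; "tool_rot": TCP orientation; "contact_force": force on the tool from outside, world axes, zero at the start; "wrist_torque": the same for the moment, N m; "opening": finger opening in m.
Only numpy, scipy, OpenCV 4.12 (cv2) and the standard library are available. Lean on these libraries where they do the work, as an engineer would, in place of code of your own. Each camera call takes 0.05 s, during which the arm holds its last target. There are 200 camera calls.

## Working session

There is one attempt and no reset: what is moved stays moved. The work goes in short steps, Python scripts to look and compute and a shell command to move; the robot and the scene stay as the last step left them, time stands still between calls to the robot, and variables do not carry over. Pictures are saved under pics/ and viewed, about 8 in all and at most 12, crops included, and the job is handed in when it is done.

```bash
mkdir -p pics; python3 - <<'E'
from station import ctrl
import cv2,numpy as np
o=ctrl.get_obs();print({k:np.round(v,3).tolist() for k,v in o.items()},ctrl.grip_point_offset)
for n in("scene","top"):
    im=ctrl.get_image(n);cv2.imwrite(f"pics/{n}0.png",im[:,:,::-1])
    c=ctrl.calibration(n);print(n,c["fx"],c["cx"],c["cy"],np.round(c["R"],4).tolist(),np.round(c["t"],4).tolist())
    for l in("gauge","handle","press","screen"):
        print(l,[(round(d["conf"],2),np.round(d["rect"]).tolist()) for d in ctrl.boxes_of(n,l)])
E
```

```text
{'t': 0.0, 'q': [-1.258, 0.053, 1.614, -0.0, 1.476, -0.119], 'dq': [0.001, -0.0, 0.001, 0.0, 0.0, -0.001], 'effort': [-0.002, -39.369, -37.017, -0.0, 0.007, -0.0], 'tool_pos': [0.261, -0.567, 0.23], 'tool_rot': [-3.067, -0.673, 0.0], 'contact_force': [-0.563, -0.052, -0.082], 'wrist_torque': [0.001, 0.005, 0.006], 'opening': 0.085} 0.0187
scene 478.3449390342938 310.5042613346705 238.83071393226632 [[-0.736, 0.6766, 0.0224], [0.3471, 0.4056, -0.8456], [-0.5812, -0.6146, -0.5333]] [0.4545, -0.1124, 1.7425]
gauge [(0.73, [399.0, 284.0, 31.0, 26.0]), (0.66, [352.0, 319.0, 36.0, 21.0]), (0.57, [443.0, 288.0, 28.0, 32.0])]
handle [(0.74, [320.0, 221.0, 18.0, 15.0]), (0.58, [428.0, 330.0, 83.0, 62.0])]
press [(0.89, [194.0, 216.0, 194.0, 125.0])]
screen [(0.88, [212.0, 222.0, 152.0, 94.0]), (0.25, [449.0, 287.0, 21.0, 30.0])]
top 513.240775175945 315.4084866267388 235.0865907515455 [[-0.0102, -0.9999, 0.0009], [-0.9822, 0.0098, -0.1874], [0.1874, -0.0028, -0.9823]] [-0.0003, 0.5588, 1.4634]
gauge [(0.89, [187.0, 271.0, 11.0, 29.0]), (0.75, [211.0, 193.0, 25.0, 16.0]), (0.68, [210.0, 256.0, 29.0, 12.0])]
handle [(0.78, [324.0, 258.0, 24.0, 10.0])]
press [(0.69, [260.0, 137.0, 140.0, 148.0])]
screen [(0.76, [269.0, 145.0, 119.0, 125.0]), (0.22, [186.0, 269.0, 13.0, 28.0])]
```

```bash
python3 - <<'E'
import cv2,numpy as np
a=cv2.imread("pics/top0.png")[120:360,130:450];cv2.imwrite("pics/v1.png",cv2.resize(a,(800,600),interpolation=cv2.INTER_CUBIC))
a=cv2.imread("pics/scene0.png")[200:410,190:520];cv2.imwrite("pics/v2.png",cv2.resize(a,(800,509),interpolation=cv2.INTER_CUBIC))
E
```

```text
(no output)
```

View pics/v1.png

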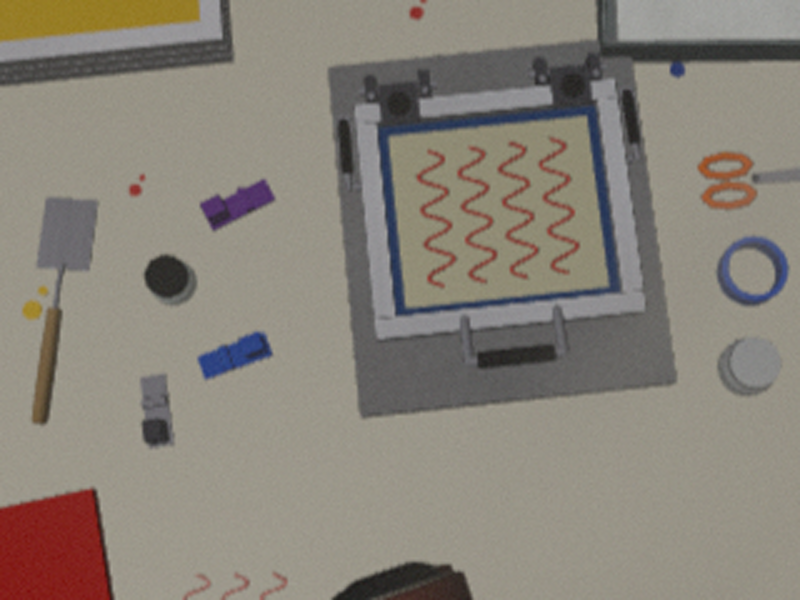

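View pics/v2.png

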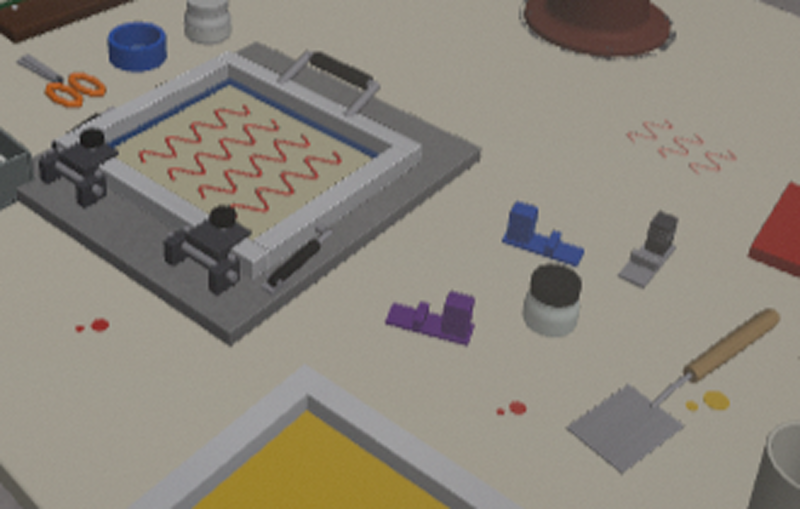

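```bash
cat > h.py <<'E'
import numpy as np,cv2
from station import ctrl
def ray(c,u,v,z):
    R,t=np.array(c["R"]),np.array(c["t"]);d=R.T@[(u-c["cx"])/c["fx"],(v-c["cy"])/c["fy"],1];o=-R.T@t
    return o+d*(z-o[2])/d[2]
def proj(c,P):
    p=np.asarray(P)@np.array(c["R"]).T+c["t"];return np.c_[p[:,0]/p[:,2]*c["fx"]+c["cx"],p[:,1]/p[:,2]*c["fy"]+c["cy"]]
E
python3 - <<'E'
from h import *
from scipy.optimize import least_squares
c=ctrl.calibration("top")
P=lambda u,v,z:ray(c,130+u*.4,120+v*.4,z)
# press model: pts in press frame
M=np.array([[-.22,.19,.02],[-.22,-.19,.02],[.22,.19,.02],[-.135,.16,.052],[-.135,-.16,.052],[-.175,.045,.07],[-.175,-.045,.07]])
U=np.array([[360,415],[677,380],[330,68],[378,337],[644,309],[478,360],[555,353]])*.4+[130,120]
def f(p):
    C,S=np.cos(p[2]),np.sin(p[2]);W=M@np.array([[C,-S,0],[S,C,0],[0,0,1]]).T+[p[0],p[1],0]
    return (proj(c,W)-U).ravel()
r=least_squares(f,[.6,0,.1]);print("press",r.x,np.round(r.fun,1))
x,y,a=r.x;C,S=np.cos(a),np.sin(a)
for n,p in dict(rail=(-.135,0),handle=(-.175,0)).items(): print(n,x+C*p[0]-S*p[1],y+S*p[0]+C*p[1])
print("tip",P(152,377,.004),"blocktop",P(155,431,.044),"tail",P(160,444,.004))
for n in("top",):
  ctrl.get_image(n)
  for d in ctrl.outline_of(n,"gauge"): 
    m=cv2.moments(d["mask"].astype(np.uint8)); u=m["m10"]/m["m00"];v=m["m01"]/m["m00"];print(d["conf"],u,v,ray(c,u,v,.01))
E
```

```text
press [ 0.64926298 -0.04960149  0.09644603] [-0.   0.3  0.2  0.7 -0.9 -1.2 -0.6  0.5  1.2  0.3 -0.  -0.1  0.1 -0.6]
rail 0.5148903664075868 -0.06260152654976746
handle 0.4750762589839529 -0.06645338974299435
tip [0.46243066 0.37012859 0.004     ] blocktop [0.39435635 0.3547395  0.044     ] tail [0.38203282 0.35775587 0.004     ]
0.78 191.8757225433526 284.40462427745666 [0.42086557 0.36402861 0.01      ]
0.7 223.64102564102564 262.27564102564105 [0.48648001 0.27082179 0.01      ]
0.7 328.7127610741336 211.29882946981868 [ 0.6408324  -0.04761777  0.01      ]
0.57 224.3595890410959 201.68493150684932 [0.67440349 0.27299703 0.01      ]
```

```bash
cat >> h.py <<'E'
from scipy.spatial.transform import Rotation as Ro
def to(p,yaw=None):
    o=ctrl.get_obs();R=Ro.from_rotvec(o["tool_rot"]).as_matrix();y0=np.arctan2(R[1,0],R[0,0])
    print("shift mm",np.round(R.T@(np.array(p)-o["tool_pos"])*1e3,1).tolist(),"turn",None if yaw is None else round((y0-yaw+np.pi)%(2*np.pi)-np.pi,3))
def st():
    o=ctrl.get_obs();R=Ro.from_rotvec(o["tool_rot"]).as_matrix()
    print("t",round(o["t"],2),"pos",np.round(o["tool_pos"],4),"yaw",round(np.arctan2(R[1,0],R[0,0]),3),"F",np.round(o["contact_force"],2),"open",round(o["opening"],4))
E
python3 - <<'E'
from h import *
st();to([.45,-.15,.23],.432);to([.40,.34,.23],.19)
c=ctrl.calibration("wrist");o=ctrl.get_obs();R=Ro.from_rotvec(o["tool_rot"]).as_matrix()
print("cam in tool",R.T@(-np.array(c["R"]).T@c["t"]-o["tool_pos"]),"\n",np.array(c["R"])@R,c["fx"])
E
```

```text
t 0.6 pos [ 0.2615 -0.5676  0.2313] yaw 0.432 F [-0.45 -0.22 -0.09] open 0.0854
shift mm [345.9, -300.4, 1.3] turn -0.0
shift mm [505.6, -766.4, 1.3] turn 0.242
cam in tool [ 6.48605645e-02  3.02751048e-05 -1.42723731e-01] 
 [[ 8.56636209e-05  9.99999304e-01 -1.17671567e-03]
 [-9.65601047e-01 -2.23262315e-04 -2.60028016e-01]
 [-2.60028098e-01  1.15851282e-03  9.65600355e-01]] 400.4691349452768
```

```bash
python3 -m creep '[[0,346,-300,0,0],[0,346,-300,0,0],[0,346,-300,0,0],[0,346,-300,0,0],[0,346,-300,0,0],[0,346,-300,0,0],[0,346,-300,0,0],[0,346,-300,0,0],[0,346,-300,0,0],[0,346,-300,0,0],[0,346,-300,0,0],[0,375,-380,0,0]]'; python3 -m creep '[[0,130,-390,0,0.24],[0,130,-390,0,0.24],[0,130,-390,0,0.24],[0,130,-390,0,0.24],[0,130,-390,0,0.24],[0,130,-390,0,0.24],[0,130,-390,0,0.24],[0,130,-390,0,0.24],[0,130,-390,0,0.24],[0,130,-390,0,0.24],[0,130,-390,0,0.24],[0,130,-390,0,0.24]]'; python3 - <<'E'
from h import *
st();to([.40,.345,.23],.19)
E
```

```text
t: 1.6
tool_pos: [0.4485, -0.1071, 0.2318]
tool_rot: [3.068, 0.674, 0.003]
contact_force: [0.4, -0.1, 0.4]
opening: 0.0857
t: 2.6
tool_pos: [0.4008, 0.3018, 0.2313]
tool_rot: [3.126, 0.308, -0.001]
contact_force: [0.8, -0.3, 0.8]
opening: 0.0852
t 2.6 pos [0.4008 0.3018 0.2313] yaw 0.196 F [ 0.82 -0.3   0.81] open 0.0852
shift mm [7.6, -42.6, 1.3] turn 0.006
```

```bash
python3 -m creep '[[0,8,-43,40,0],[0,8,-43,40,0],[0,8,-43,40,0],[0,8,-43,40,0]]'; python3 - <<'E'
from h import *
st()
c=ctrl.calibration("wrist");im=ctrl.get_image("wrist");cv2.imwrite("pics/v3.png",im[:,:,::-1])
for d in ctrl.outline_of("wrist","gauge"):
    cs,_=cv2.findContours(d["mask"].astype(np.uint8),0,2);k=max(cs,key=cv2.contourArea)[:,0,:]
    print(d["conf"],d["rect"])
    r=cv2.minAreaRect(np.array([ray(c,*p,.004)[:2]*1e3 for p in k],np.float32));print(r)
E
```

```text
t: 2.93
tool_pos: [0.4012, 0.3422, 0.1905]
tool_rot: [3.125, 0.3, -0.003]
contact_force: [-0.8, -0.8, 0.5]
opening: 0.0851
t 2.93 pos [0.4012 0.3422 0.1905] yaw 0.191 F [-0.78 -0.76  0.5 ] open 0.0851
0.87 [375.2, 95.6, 127.8, 53.5]
((491.7291259765625, 264.0246276855469), (30.17731285095215, 99.57784271240234), 19.792922973632812)
0.84 [282.3, 125.8, 40.9, 112.1]
((421.0955810546875, 361.2668151855469), (93.204833984375, 30.873117446899414), 9.347885131835938)
```

View pics/v3.png

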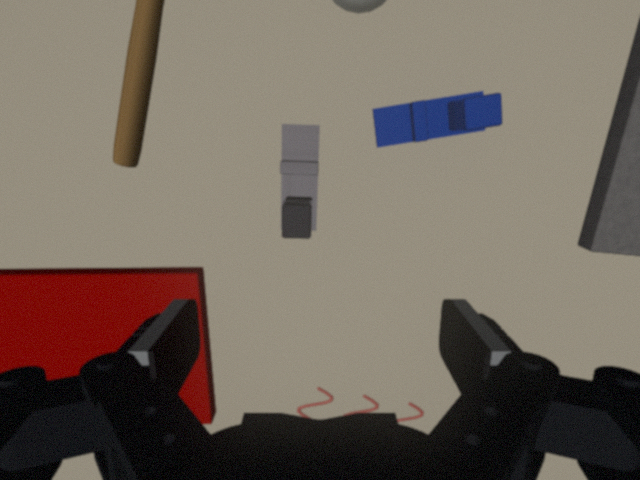

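```bash
python3 - <<'E'
from h import *
c=ctrl.calibration("wrist")
for n,u,v,z in[("tipL",282,124,.004),("tipR",319,126,.004),("L2",281,195,.004),("tailR",316,230,.004),("shF",299.5,161,.016),("blk",297.5,221,.044)]+[("b%d"%i,u,v,.044) for i,(u,v) in enumerate([(284,204),(312,204),(311,238),(283,238)])]:
    print(n,np.round(ray(c,u,v,z),4))
E
```

```text
tipL [0.4662 0.3842 0.004 ]
tipR [0.4703 0.355  0.004 ]
L2 [0.4101 0.3756 0.004 ]
tailR [0.3862 0.3414 0.004 ]
shF [0.4413 0.365  0.016 ]
blk [0.3999 0.3578 0.044 ]
b0 [0.4107 0.3698 0.044 ]
b1 [0.4145 0.3495 0.044 ]
b2 [0.389  0.3455 0.044 ]
b3 [0.385  0.3662 0.044 ]
```

```bash
python3 - <<'E'
from h import *
to([.3998,.3578,.013],.158)
E
```

```text
shift mm [0.3, -15.6, 179.4] turn 0.032
```

```bash
python3 -m creep '[[60,0,-15.5,40,0.032],[60,0,-15.5,80,0.032],[60,0,-15.5,120,0.032],[60,0,-15.5,150,0.032],[60,0,-15.5,170,0.032],[60,0,-15.5,178,0.032],[60,0,-15.5,178,0.032],[60,0,-15.5,178,0.032]]' 40; python3 - <<'E'
from h import *
st();to([.3998,.3578,.013],.158)
E
```

```text
t: 3.7
tool_pos: [0.3997, 0.3588, 0.015]
tool_rot: [-3.131, -0.249, -0.003]
contact_force: [0.1, -1.1, 0.3]
opening: 0.0652
t 3.7 pos [0.3997 0.3588 0.015 ] yaw 0.159 F [ 0.12 -1.06  0.29] open 0.0652
shift mm [-0.1, 1.0, 2.0] turn 0.001
```

```bash
python3 -m creep '[[255,0,1,2,0],[255,0,1,2,0],[255,0,1,2,0],[255,0,1,2,0],[255,0,1,2,0],[255,0,1,2,0],[255,0,1,-25,0],[255,0,1,-50,0],[255,0,1,-80,0],[255,0,1,-100,0],[255,0,1,-100,0]]' 40; python3 - <<'E'
from h import *
st()
# predicted gauge origin when home at press y=+0.108: rail + R(yaw)*(0,.108); preliminary spot to view from
x,y,a=.6493,-.0496,.0964;C,S=np.cos(a),np.sin(a)
W=lambda p:(x+C*p[0]-S*p[1],y+S*p[0]+C*p[1])
g=W((-.135-.055-.042,.108));print("block target pre",g)
to([*g,.12],a)
E
```

```text
t: 4.62
tool_pos: [0.4011, 0.3597, 0.1186]
tool_rot: [-3.127, -0.251, -0.013]
contact_force: [-0.2, 0.8, -0.2]
opening: 0.0211
t 4.62 pos [0.4011 0.3597 0.1186] yaw 0.16 F [-0.22  0.79 -0.17] open 0.0211
block target pre (np.float64(0.4079820664671971), np.float64(0.03556839176277629))
shift mm [-44.8, 321.0, -3.0] turn 0.064
```

```bash
python3 -m creep '[[255,-5,35,-3,0.064],[255,-10,75,-3,0.064],[255,-16,115,-3,0.064],[255,-22,155,-3,0.064],[255,-27,195,-3,0.064],[255,-33,235,-3,0.064],[255,-38,270,-3,0.064],[255,-42,300,-3,0.064],[255,-45,315,-3,0.064],[255,-45,321,-3,0.064],[255,-45,321,-3,0.064],[255,-45,321,-3,0.064]]'; python3 - <<'E'
from h import *
st()
c=ctrl.calibration("wrist");im=ctrl.get_image("wrist");cv2.imwrite("pics/v4.png",im[:,:,::-1])
E
```

```text
t: 5.62
tool_pos: [0.4047, 0.0342, 0.1154]
tool_rot: [-3.137, -0.15, 0.002]
contact_force: [-0.3, 0.4, -1.3]
opening: 0.0216
t 5.62 pos [0.4047 0.0342 0.1154] yaw 0.096 F [-0.35  0.42 -1.32] open 0.0216
```

View pics/v4.png

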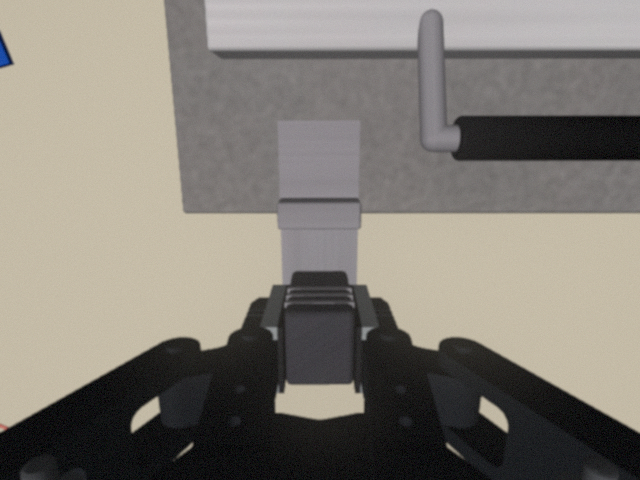

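```bash
python3 - <<'E'
from h import *
st();o=ctrl.get_obs();c=ctrl.calibration("wrist")
for n,u,v,z in[("boardFL",183,213,.02),("boardFR",620,212.5,.02),("railL",207,50,.052),("railR",600,50.5,.052),("grip",457,138,.07)]:print(n,np.round(ray(c,u,v,z),4))
zb=o["tool_pos"][2]-.013
for n,u,v,z in[("tipL",278,121,.004),("tipR",360,121,.004),("shL",278,200,.016),("shR",361,200,.016)]:print(n,np.round(ray(c,u,v,zb+z),4))
E
```

```text
t 5.67 pos [0.4048 0.0345 0.1156] yaw 0.097 F [ 0.84  0.45 -1.6 ] open 0.0213
boardFL [0.4138 0.1177 0.02  ]
boardFR [ 0.4397 -0.1457  0.02  ]
railL [0.5012 0.0967 0.052 ]
railR [ 0.519  -0.0885  0.052 ]
grip [ 0.4725 -0.0225  0.07  ]
tipL [0.4716 0.0556 0.1066]
tipR [0.4744 0.0259 0.1066]
shL [0.4448 0.0525 0.1186]
shR [0.4476 0.0234 0.1186]
```

```bash
python3 -m creep '[[255,0,-5,30,0],[255,0,-5,55,0],[255,0,-5,70,0],[255,0,-5,76,0],[255,0,-5,78,0],[255,0,-5,79,0],[255,0,-5,79,0],[255,0,-5,79,0]]'; python3 -m creep '[[255,0,0,1,0],[255,0,0,1,0],[255,0,0,2,0],[255,0,0,2,0]]';python3 -m creep '[[255,0,0,1,0],[255,0,0,1,0],[255,0,0,1,0]]'
```

```text
t: 6.33
tool_pos: [0.4058, 0.0388, 0.0387]
tool_rot: [3.138, 0.151, 0.004]
contact_force: [-0.7, 0.4, -1.4]
opening: 0.0215
t: 6.67
tool_pos: [0.4047, 0.0386, 0.0354]
tool_rot: [-3.138, -0.15, -0.0]
contact_force: [-0.0, 0.1, -0.9]
opening: 0.0214
t: 6.92
tool_pos: [0.4045, 0.0386, 0.0342]
tool_rot: [-3.138, -0.15, 0.0]
contact_force: [0.0, 0.3, -1.8]
opening: 0.0217
```

```bash
python3 -m creep '[[255,0,0,1,0],[255,0,0,1,0],[255,0,0,1,0]]'; python3 -m creep '[[255,10,0,0,0],[255,20,0,0,0],[255,28,0,0,0],[255,36,0,0,0],[255,42,0,0,0],[255,46,0,0,0],[255,50,0,0,0],[255,50,0,0,0],[255,50,0,0,0]]'; python3 - <<'E'
from h import *
st()
im=ctrl.get_image("wrist");cv2.imwrite("pics/v5.png",im[:,:,::-1])
E
```

```text
t: 7.17
tool_pos: [0.4046, 0.0386, 0.0332]
tool_rot: [-3.138, -0.15, 0.0]
contact_force: [-0.1, -0.2, -1.4]
opening: 0.0219
t: 7.92
tool_pos: [0.4543, 0.0434, 0.0332]
tool_rot: [-3.138, -0.15, 0.001]
contact_force: [-0.0, 0.3, -1.5]
opening: 0.0215
t 7.92 pos [0.4543 0.0434 0.0332] yaw 0.096 F [-0.01  0.29 -1.53] open 0.0215
```

View pics/v5.png

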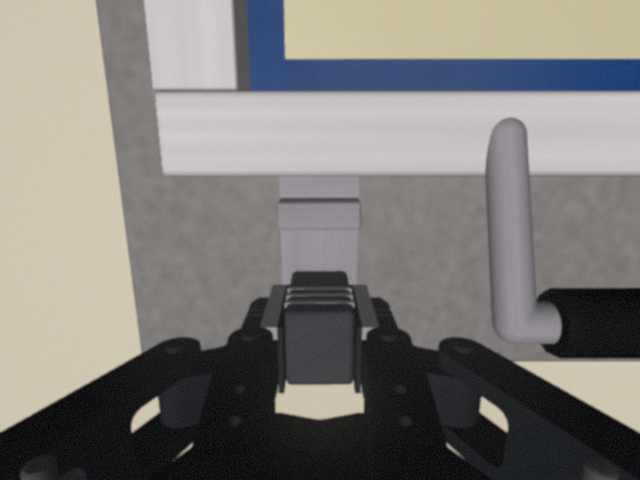

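```bash
for i in 1; do python3 -m creep '[[255,3,0,0,0],[255,6,0,0,0],[255,7,0,0,0],[255,7,0,0,0]]'; python3 -m creep '[[255,1,0,0,0],[255,1,0,0,0],[255,2,0,0,0],[255,2,0,0,0]]'; python3 -m creep '[[255,1,0,0,0],[255,1,0,0,0]]'; python3 -m creep '[[255,1,0,0,0],[255,1,0,0,0]]';python3 -m creep '[[255,1,0,0,0],[255,1,0,0,0]]'; done
```

```text
t: 8.3
tool_pos: [0.4617, 0.0441, 0.0334]
tool_rot: [3.138, 0.15, 0.001]
contact_force: [-0.0, -0.1, -1.6]
opening: 0.0216
t: 8.63
tool_pos: [0.4635, 0.0443, 0.0333]
tool_rot: [-3.138, -0.15, -0.0]
contact_force: [-0.7, 0.4, -1.7]
opening: 0.0216
t: 8.8
tool_pos: [0.4645, 0.0444, 0.0333]
tool_rot: [3.138, 0.15, 0.0]
contact_force: [1.1, 0.9, -0.8]
opening: 0.0211
t: 8.97
tool_pos: [0.4649, 0.0445, 0.0331]
tool_rot: [3.138, 0.15, -0.002]
contact_force: [-2.4, 0.0, 0.9]
opening: 0.0211
t: 9.13
tool_pos: [0.4649, 0.0445, 0.0331]
tool_rot: [3.138, 0.151, -0.007]
contact_force: [-6.8, -1.1, 3.1]
opening: 0.0216
```

```bash
python3 -m creep '[[255,-1,0,0.5,0],[255,-1,0,0.5,0],[145,-1,0,0.5,0],[145,-1,0,0.5,0],[145,-1,0,0.5,0],[145,-1,0,0.5,0]]'; python3 -m creep '[[145,0,0,-15,0],[145,0,0,-40,0],[145,0,0,-75,0],[145,0,0,-110,0],[145,0,0,-110,0],[145,0,0,-110,0]]'; python3 - <<'E'
from h import *
st()
im=ctrl.get_image("wrist");cv2.imwrite("pics/v6.png",im[:,:,::-1])
E
```

```text
t: 9.63
tool_pos: [0.4658, 0.0445, 0.033]
tool_rot: [3.138, 0.15, 0.002]
contact_force: [-0.5, -0.8, 0.6]
opening: 0.037
t: 10.13
tool_pos: [0.4676, 0.0444, 0.146]
tool_rot: [3.137, 0.15, 0.011]
contact_force: [-0.8, -0.1, -0.3]
opening: 0.0367
t 10.13 pos [0.4676 0.0444 0.146 ] yaw 0.096 F [-0.78 -0.1  -0.35] open 0.0367
```

View pics/v6.png

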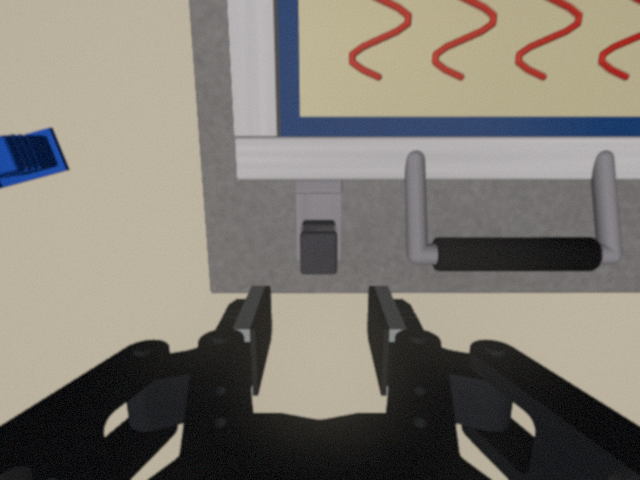

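```bash
python3 - <<'E'
from h import *
st();o=ctrl.get_obs();c=ctrl.calibration("wrist");print(np.round(o["q"],3))
h=ray(c,515.5,253.5,.07);print("handle",h,"ends",ray(c,433,253,.07),ray(c,598,253,.07))
C,S=np.cos(.096),np.sin(.096)
e=np.array([C,S]);rl=ray(c,238,179,.052)[:2];rr=ray(c,620,178.5,.052)[:2];print("rail",rl,rr)
b=[ray(c,u,v,.064)[:2] for u,v in((301,233),(337,233),(337,273),(301,273))];bc=np.mean(b,0)
n=np.array([-(rr-rl)[1],(rr-rl)[0]]);n/=np.linalg.norm(n);print("block",bc,"to rail",(bc-rl)@n,np.arctan2(n[1],n[0]))
to([h[0],h[1],.15],.096+np.pi/2);to([h[0],h[1],.055])
E
```

```text
t 10.18 pos [0.466  0.0445 0.1436] yaw 0.096 F [ 0.22 -0.82 -0.52] open 0.0369
[-0.064 -0.268  2.058  0.     1.349  1.411]
handle [ 0.47512178 -0.06677213  0.07      ] ends [ 0.47096795 -0.02026325  0.07      ] [ 0.47985963 -0.11318387  0.07      ]
rail [0.49971569 0.09458991] [ 0.52129523 -0.12711928]
block [0.46285557 0.0436588 ] to rail -0.04162069204988431 0.09702700545893014
shift mm [-1.6, 111.6, -6.3] turn -1.571
shift mm [-1.8, 111.6, 88.7] turn None
```

```bash
python3 -m creep '[[145,-2,20,-5,-0.12],[145,-2,45,-5,-0.24],[145,-2,70,-5,-0.36],[145,-2,95,-5,-0.48],[145,-2,105,-5,-0.6],[145,-2,111.5,-5,-0.72],[145,-2,111.5,-5,-0.84],[145,-2,111.5,-5,-0.96],[145,-2,111.5,-5,-1.08],[145,-2,111.5,-5,-1.2],[145,-2,111.5,-5,-1.32],[145,-2,111.5,-5,-1.44]]'; python3 - <<'E'
from h import *
st();to([.4751,-.0668,.055],.0965+np.pi/2)
E
```

```text
t: 11.18
tool_pos: [0.4727, -0.0663, 0.1453]
tool_rot: [-2.251, -2.186, 0.003]
contact_force: [-0.2, -0.2, -0.5]
opening: 0.0369
t 11.18 pos [ 0.4727 -0.0663  0.1453] yaw 1.542 F [-0.19 -0.19 -0.45] open 0.0369
shift mm [-0.5, 2.8, 90.2] turn -0.126
```

```bash
python3 -m creep '[[145,0,2.5,0,-0.12],[145,0,2.5,10,-0.125],[145,0,2.5,40,-0.125],[145,0,2.5,65,-0.125],[145,0,2.5,80,-0.125],[145,0,2.5,88,-0.125],[145,0,2.5,89,-0.125],[145,0,2.5,89,-0.125]]'; python3 -m creep '[[255,0,0,0,0],[255,0,0,0,0],[255,0,0,0,0],[255,0,0,0,0],[255,0,0,0,0],[255,0,0,0,0]]' 30;python3 - <<'E'
from h import *
st()
E
```

```text
t: 11.85
tool_pos: [0.4758, -0.0666, 0.0577]
tool_rot: [-2.119, -2.316, 0.001]
contact_force: [-0.4, 0.1, 0.3]
opening: 0.0368
t: 12.35
tool_pos: [0.4773, -0.0671, 0.0599]
tool_rot: [2.118, 2.318, 0.001]
contact_force: [-1.7, -0.0, 6.0]
opening: 0.0188
t 12.35 pos [ 0.4773 -0.0671  0.0599] yaw 1.661 F [-1.69 -0.    5.96] open 0.0188
```

```bash
python3 -m creep '[[255,0,1.2,-11.5,0],[255,0,2.8,-23.4,0],[255,0,4.7,-34.8,0],[255,0,7.1,-46.2,0],[255,0,9.8,-57.8,0],[255,0,12.9,-68.9,0],[255,0,16.4,-80,0],[255,0,20.3,-91.3,0],[255,0,24.5,-102,0],[255,0,29,-112.8,0],[255,0,34,-123.6,0],[255,0,39.3,-133.9,0]]';python3 - <<'E'
from h import *
st()
im=ctrl.get_image("scene");cv2.imwrite("pics/v7.png",cv2.resize(im[120:360,160:480,::-1],(800,600)))
o=ctrl.get_obs();d=o["tool_pos"]-[.4773,-.0671,.0599]
print("tilt from z",np.arcsin((.030+d[2])/.3513)-.0855, "from x",np.arccos((.350-d[0]*np.cos(.0965)-d[1]*np.sin(.0965))/.3513)-.0855)
E
```

```text
t: 13.35
tool_pos: [0.5161, -0.0632, 0.1937]
tool_rot: [-2.119, -2.319, 0.0]
contact_force: [4.5, -2.1, -3.5]
opening: 0.0187
t 13.35 pos [ 0.5161 -0.0632  0.1937] yaw 1.661 F [ 4.47 -2.08 -3.51] open 0.0187
tilt from z 0.407942006561357 from x 0.4070140554026148
```

View pics/v7.png

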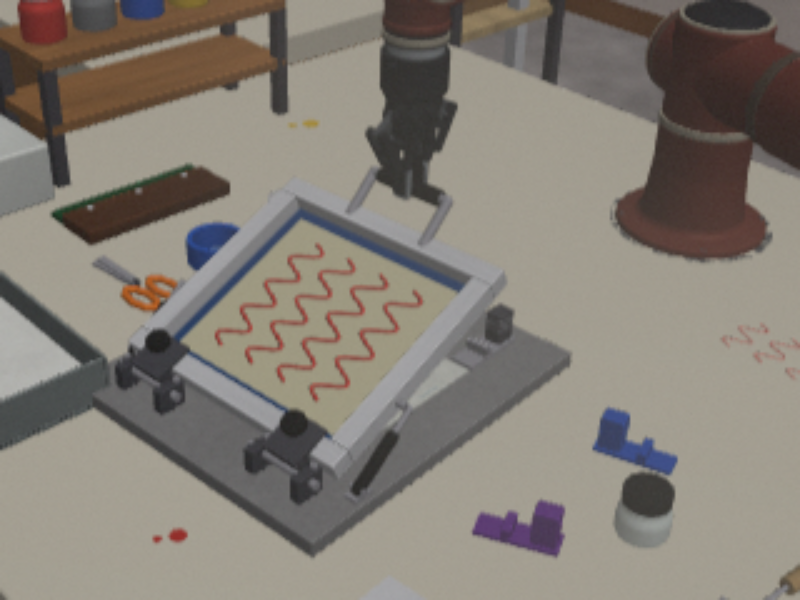

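```bash
python3 -m creep '[[255,0,5.6,-10.2,0],[255,0,11.7,-20.5,0],[255,0,17.9,-30.2,0],[255,0,24.5,-39.8,0],[255,0,31.6,-49.4,0],[255,0,38.8,-58.5,0],[255,0,46.2,-67.3,0],[255,0,54.2,-76.2,0],[255,0,62.3,-84.5,0],[255,0,67.3,-89.5,0],[255,0,67.3,-89.5,0],[255,0,67.3,-89.5,0]]';python3 - <<'E'
from h import *
st()
im=ctrl.get_image("scene");cv2.imwrite("pics/v8.png",cv2.resize(im[120:360,160:480,::-1],(800,600)))
o=ctrl.get_obs();d=o["tool_pos"]-[.4773,-.0671,.0599]
print("tilt from z",np.arcsin((.030+d[2])/.3513)-.0855, "from x",np.arccos((.350-d[0]*np.cos(.0965)-d[1]*np.sin(.0965))/.3513)-.0855)
E
```

```text
t: 14.4
tool_pos: [0.5825, -0.0569, 0.2826]
tool_rot: [-2.118, -2.319, 0.001]
contact_force: [-0.9, -0.7, 1.1]
opening: 0.0187
t 14.4 pos [ 0.5825 -0.0569  0.2826] yaw 1.661 F [-0.95 -0.72  1.13] open 0.0187
tilt from z 0.7154773941817794 from x 0.7145088379289769
```

View pics/v8.png

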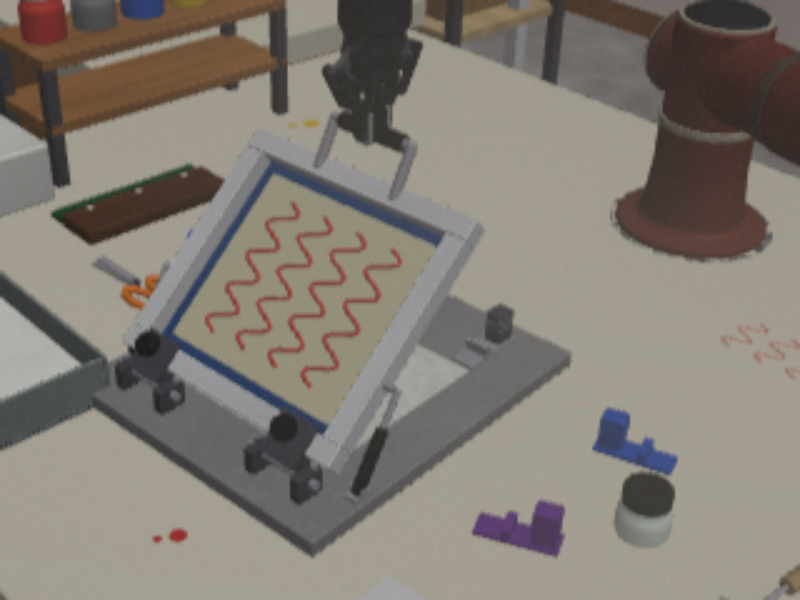

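```bash
python3 -m creep '[[255,0,-5,5,0],[255,0,-13.1,13.3,0],[255,0,-21.1,22.2,0],[255,0,-28.5,31,0],[255,0,-35.7,40.1,0],[255,0,-42.8,49.7,0],[255,0,-45.5,53.4,0],[255,0,-45.5,53.4,0],[255,0,-45.5,53.4,0],[255,0,-45.5,53.4,0],[255,0,-45.5,53.4,0],[255,0,-45.5,53.4,0]]';python3 - <<'E'
from h import *
st()
im=ctrl.get_image("scene");cv2.imwrite("pics/v9.png",cv2.resize(im[120:360,160:480,::-1],(800,600)))
o=ctrl.get_obs();d=o["tool_pos"]-[.4773,-.0671,.0599];print(np.round(o["dq"],3))
print("tilt from z",np.arcsin((.030+d[2])/.3513)-.0855, "from x",np.arccos((.350-d[0]*np.cos(.0965)-d[1]*np.sin(.0965))/.3513)-.0855)
# screen tilt from the free camera: gauge predicted silhouette check
c=ctrl.calibration("scene");x,y,a=.6493,-.0496,.0964;C,S=np.cos(a),np.sin(a)
W=lambda p:(x+C*p[0]-S*p[1],y+S*p[0]+C*p[1],p[2])
L=[W((-.135-.042,.106,.064)),W((-.135+.028,.106,.024))]
for t in(.42,.52,.6): L.append(W((.175-.31*np.cos(t)-.0125*np.sin(t),.16,.04+.31*np.sin(t)+.0125*np.cos(t))))
print((proj(c,L)-[160,120])*2.5)
E
```

```text
t: 15.45
tool_pos: [0.5377, -0.0612, 0.2295]
tool_rot: [2.119, 2.319, 0.001]
contact_force: [0.9, -1.0, -0.9]
opening: 0.0186
t 15.45 pos [ 0.5377 -0.0612  0.2295] yaw 1.661 F [ 0.86 -0.98 -0.89] open 0.0186
[-0.    -0.     0.002 -0.001 -0.001  0.   ]
tilt from z 0.5185822871326824 from x 0.5175710948728935
[[495.83072884 305.46281317]
 [456.92643641 357.7810875 ]
 [508.1896233  258.16704284]
 [502.95989484 240.48182628]
 [497.40006798 227.52309132]]
```

View pics/v9.png

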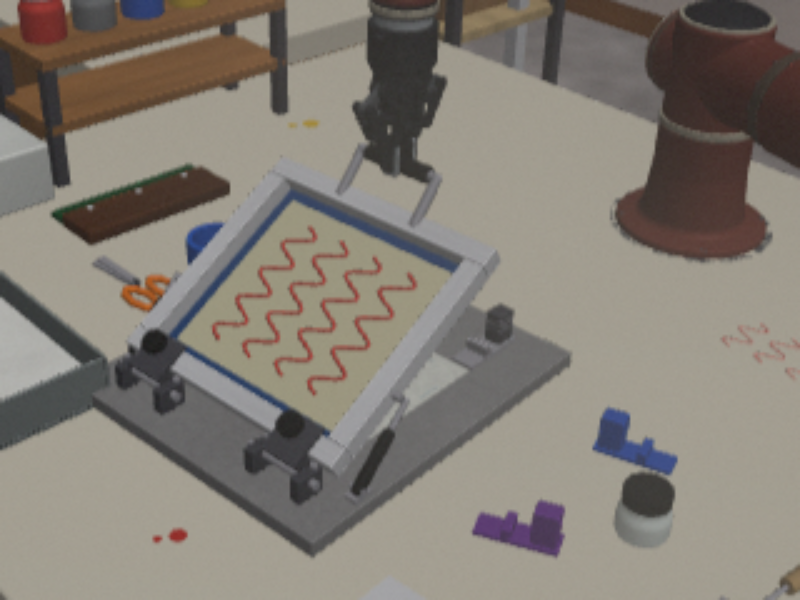

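```bash
python3 -c "
from h import *
print(ctrl.finish_job());st()"
```

```text
the job is handed in; nothing more can be done
None
the job is handed in; nothing more can be done
```

The gauge is home under the front rail on the board. The screen is held by its handle at about 0.52 rad, roughly 3 cm below the balance point, and the job is handed in.

- **Gauge:** I slid the grey steel gauge in to the left of the handle until the rail pushed back with about 7 N, then let it go. Seen from the wrist camera, the block centre was 41.6 mm from the rail face, against 42 mm when home. The later pictures show it still in place.
- **Screen:** I raised it to about 0.715 rad, still gripped, then eased it back down. It never went near the 1.0 rad limit.
- **Last checks:** The tilt worked out from the tool position was 0.518–0.519 rad, and the arm was still. The grip opening read 18.6 mm on the 20 mm sleeve; it had also read slightly low on the gauge block. The last picture shows the screen corner about where that tilt puts it, within a few pixels.
- **Not measured directly:** The tilt comes from the arm's pose, and I did not read the finger force on the handle. I judged the bystanders only by eye in the pictures, where none I could see had moved; the white jar and most of the spatula were outside the last views.

The run took about 15.5 s of the 64 s allowed, and no check failed.

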